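# Open the rack bay's sagging gate bolt and hold the gate ajar

### The job

Lay the yellow-gripped retaining bar down into the two notches of the blue rack bay's side walls, in front of the tube racks, and let go of it, so that the sloping trolley cannot roll out. Then take the red handle of the gate's sagging bolt, lift the bolt over the bent-up lip of the keeper while drawing it back (do not force it against the keeper), and with the same handle pull the sprung gate ajar by about a hand's width, some 9 cm at its free edge. Finish still gripping the handle and holding the gate there; the bar stays seated, and the reagent bottle, the loose tube rack and the beaker are left alone.

Things in the scene. Friction and masses are not known exactly. Their poses are not given: they have to be found in the camera images.
- bay: rack bay fixed on the bench: grey base 300 x 320 mm, blue side walls along its own x (10 mm thick, centred at y = -145 and +145 mm), white gate posts in front. Origin: centre of its underside. Its own -x is the front with the gate (facing the robot), +y its left. On a sloping floor between the walls stands a trolley with tube racks
- bar_seat (a point): point midway between the two side walls' open-topped notches, on their floors' height (95 mm above the bench, 75 mm ahead of the bay's origin): the bar's origin belongs here, the bar along the bay's y; axes as the bay's. Each notch is 30 mm wide in x, its sides 15 mm high (to 110 mm), then flared steel ears to 122 mm, 46 mm apart at the top
- bar: loose retaining bar, about 0.3 kg: flat aluminium 340 mm long (its own y), 24 mm wide (x), 12 mm thick, with an upright yellow grip block on its middle, 24 mm wide (x, flush with the bar's sides), 50 mm long (y), top 64 mm above the bar's underside. Origin: centre of the underside. Starts flat on the bench to the right, block up. Same both ways round
- gate (a joint): opening angle of the gate in rad: 0 shut, growing as the free (right-hand) edge swings towards the robot, to 1.3. Upright hinge at the bay's front left. The gate is 262 mm from hinge to free edge, 20 mm thick, its top rail 105 mm above the bench. A spring hinge pulls it shut (0.46 N m at 0, 0.7 N m at 0.35 rad): let go, it swings shut
- gate_hinge (a point): point on the gate's upright hinge axis, 100 mm above the bench, 150 mm ahead of the bay's centre and 140 mm to its left; turns with the gate, its -y points along the gate to the free edge
- bolt (a joint): how far the bolt is drawn back, in m: 0 fully shot, 0.048 fully back; it moves along the gate towards the hinge and stays where it is left (about 1 N of friction). Its toe meets the keeper's lip at about 0.0055 unless it is lifted; the nose is wholly out of the keeper, and the gate free, from 0.024 on
- bolt_lift (a joint): how far the bolt is raised in its worn guides, in m: 0 lying low (it falls back by its own weight, about 2 N), 0.016 the most. The toe clears the lip from 0.007 on; 0.010 to 0.014 is a good lift, to be kept until the bolt is drawn back 0.020 or more
- handle_grip (a point): middle of the graspable part of the bolt's upright red handle: round, 16 mm thick, from 44 mm below this point to 18 mm above it. 180 mm above the bench at the start, 230 mm from the hinge axis with the bolt shot. The bolt's rod and its guides on the gate's top rail reach up to 150 mm above the bench. The handle moves with the bolt (back and up) and with the gate
- bolt_handle: the bolt's red handle; origin on the rod's axis, 56 mm below handle_grip
- bolt_nose: front part of the steel bolt, rod 12 mm thick, with a toe turned down 8 mm below the rod at its end (58 mm beyond the handle, away from the hinge); origin on the rod's axis under the handle
- keeper: bent steel keeper on top of the right gate post: base plate, a 38 mm high plate on the robot's side that keeps the gate shut while the nose is in it, and a bent-up lip 12 mm high across the gate side, behind which the toe hooks. Origin: under its middle, 105 mm above the bench
- trolley (a joint): how far the trolley (2.2 kg) has rolled towards the front on its slope, in m: 0 against the shut gate. It rolls with about 2 N as the gate opens, and the seated bar stops it after 0.007 to 0.016. At the bar's place its deck lies below 30 mm; an upright fence (top 115 mm above the bench) stands 10 to 13 mm behind the seated bar, then tubes up to 125 mm high
- reagent: bystander: small square white bottle, 50 x 50 x 81 mm, to the right beyond the bar; origin under its middle
- loose_rack: bystander: white tube rack on the left, 100 x 188 x 66 mm with its tubes; origin under its middle
- beaker: bystander: pale plastic beaker on the left, 100 mm wide and high; origin under its middle

How it is judged:
By the outcome, as a careful person would: the job done as asked, in the order asked, and still so for the second after the job is handed in, while the arm keeps its last pose, push and grip.
It also fails if it takes over 51 s, if anything falls off the work surface, if the arm or the gripper's body presses on something with over 40 N, if the wrist force passes 120 N, or if a joint passes its speed limit or range.

### The arm

A 6-joint arm with a two-finger parallel gripper is mounted at the origin on the work surface. World frame = base frame: x ahead of the robot, y to its left, z up, the work surface at z = 0. Lengths are in mm, angles in rad, forces in N, time in s.
With the tool pointing down it reaches from about 325 to 900 mm from the base axis. Payload 6.1 kg.
Tool frame: the origin (TCP) lies midway between the tips of the shut fingers; the grasp point (between the pads) lies 19 mm behind it; y points along the fingers, x is the direction in which the jaws open and shut, and the axes are right-handed (so a half turn about y gives the same grasp; the last joint's range is limited). The gripper opens to 85 mm and grips with 20 to 120 N. Pads are 22 mm wide; open, the fingers measure 114 mm over their backs; the gripper's body (76 mm by 85 mm) begins 54 mm behind the grasp point. The pads swing forward as they close: fully open they stand 13 mm farther back than shut.
Start: joints at [-1.345, 0.22, 1.526, -0, 1.395, -0.126], TCP at [215.36, -586.716, 231.3] pointing down, gripper open.
Joint ranges: [-2.98, 2.98], [-0.91, 2.08], [0.09, 2.57], [-1.24, 4.39], [0.2, 2.65], [-2.68, 2.68]. Speed limits (rad/s): [2.57, 2.57, 3.01, 3.14, 3.14, 3.14].

### API

Orientations are given as a unit quaternion [x, y, z, w].
In Python, from cell import r gives the robot as it stands. The module is installed in compiled form; this text tells all that it offers.
- The arm moves only by the tool arm_command, never from a script. Its argument "steps" is one flat list of numbers, 7 for each row, row after row: the turn, a rotation vector about the tool's x, y, z in degrees, then the shift along the tool's x, y, z in mm, then the closure, from 0 (fully open) to 1 (shut). A call has 1 to 8 rows; each row is the pose to reach, as a shift and turn from the pose measured when the call began, along the tool's axes at that moment; what a row does not reach only later rows make up. A row lasts 1/12 s, in which the tool goes at most 41.7 mm and 7.16 degrees, less where a joint would pass 70% of its speed; a pose out of reach is approached as far as the arm can. A call with a gripper value outside its range is refused whole. The fingers move at their own pace and stop on an object; "grip_force" is the grip in N (left out, the last holds). Time passes only in rows, so rows that repeat a pose let the fingers close. It gives the time, the measured TCP pose, the force and the opening at its end, in the units of the state.
- r.sense(): the state, without advancing time (a new reading comes with each control period).
- r.capture(name): name is "scene" or "top" or "wrist"; returns the picture (480x640x3 uint8, blue, green, red); there is no depth.
- r.camera_info(name): a dict with "K" (3x3 intrinsics, pixels), "R" (3x3) and "t" (3): a world point X has camera coordinates R X + t. Camera axes: x right, y down, z forward; pixel columns grow to the right and rows downward; lengths in mm; the calibration is good to about 2 mm. A picture is of the moment at which its call begins: read the wrist's pose just before it. camera_info takes no time and is no camera call; for the wrist camera it gives the pose at the moment of the call.
- r.sign_off(): hands the job in, once; it reports no verdict.
The state is a dict: "clock": time; "joint_pos": joint angles; "joint_velocities": joint speeds; "joint_efforts": joint torques, N m; "eef_pos": TCP position; "ee_rot": TCP orientation; "ft_force": force on the tool from outside, world axes, zero at the start; "torque": the same for the moment, N m; "opening": finger opening in mm.
Only numpy, scipy, OpenCV 4.12 (cv2) and the standard library are available. Lean on these libraries where they do the work, as an engineer would, in place of code of your own. Each camera call takes 0.05 s, during which the arm holds its last target. There are 200 camera calls.

## Working session

There is one attempt and no reset: what is moved stays moved. The work goes in short steps, Python scripts to look and compute and a tool call to move; the robot and the scene stay as the last step left them, time stands still between calls to the robot, and variables do not carry over. Pictures are saved under pics/ and viewed, about 8 in all and at most 12, crops included, and the job is handed in when it is done.

Besides the shell and the picture viewer there is one more tool, called after ">>>" as name(argument=value, ...) on one line, values as JSON. arm_command: Moves the arm, as the interface text tells. Its arguments: {"type":"object","properties":{"steps":{"type":"array"},"grip_force":{"type":"number"}},"required":["steps"]}

```bash
mkdir -p pics; python3 - <<'E'
from cell import r
import cv2,numpy as np
s=r.sense(); print(s)
for n in("scene","top"):
    cv2.imwrite(f"pics/{n}0.png",r.capture(n)); c=r.camera_info(n); print(n,c)
print(r.camera_info("wrist"))
E
```

```text
{'clock': 0.0, 'joint_pos': array([-1.34512030e+00,  2.21215926e-01,  1.52761679e+00, -4.81688384e-05,
        1.39467098e+00, -1.26125762e-01]), 'joint_velocities': array([-0.0003974 ,  0.00124502,  0.00080347, -0.00056025,  0.00014905,
        0.00031889]), 'joint_efforts': array([ 8.77878792e-04, -4.96896780e+01, -3.89393985e+01, -1.36811077e-04,
        1.10323465e-02,  6.10035030e-06]), 'eef_pos': array([ 215.19987196, -586.14493503,  230.20254112]), 'ee_rot': array([-0.57934273,  0.40529659, -0.40427221,  0.58022466]), 'ft_force': array([-0.42785158, -0.10020317,  0.18681768]), 'torque': array([-0.04504718, -0.02359261, -0.07387096]), 'opening': 85.30301117517911}
scene {'K': array([[549.77746988,   0.        , 315.91043828],
       [  0.        , 549.77746988, 241.41361979],
       [  0.        ,   0.        ,   1.        ]]), 'R': array([[ 0.0257598 ,  0.99961407,  0.01039896],
       [ 0.59610616, -0.00700921, -0.80287503],
       [-0.80249229,  0.02688078, -0.59605667]]), 't': array([ -69.36328525, -227.06427685, 1920.33580883])}
top {'K': array([[504.42353332,   0.        , 321.67600062],
       [  0.        , 504.42353332, 237.38222318],
       [  0.        ,   0.        ,   1.        ]]), 'R': array([[ 0.02455949, -0.99967382, -0.00700562],
       [-0.99008717, -0.02335338, -0.13849912],
       [ 0.13829034,  0.01033764, -0.99033778]]), 't': array([  41.92254202,  569.88025823, 1421.99870887])}
{'K': array([[349.93846936,   0.        , 318.12353208],
       [  0.        , 349.93846936, 236.90140872],
       [  0.        ,   0.        ,   1.        ]]), 'R': array([[ 0.34535918, -0.93846856, -0.00195051],
       [-0.89824595, -0.33115768,  0.2889443 ],
       [-0.27181107, -0.09803753, -0.95734392]]), 't': array([-623.72799707,  -39.07237453,  379.82192699])}
```

View pics/scene0.png

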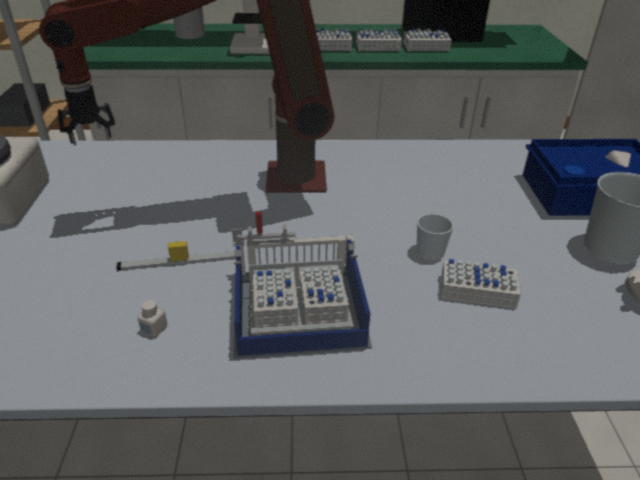

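View pics/top0.png

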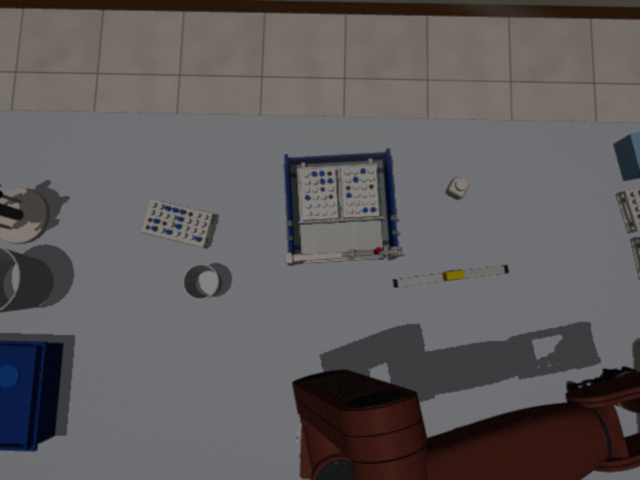

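The scene view shows the bar with its yellow block at about (178,252) and the red handle at (259,222), with the bay to the right of them. In the top view the block is at (454,275), the handle at (378,252), and the bay's back corners near (287,158) and (390,154). I'll enlarge both.

```bash
python3 - <<'E'
import cv2,numpy as np
for n,(x0,y0,x1,y1),k in(("scene",(110,200,376,356),3),("top",(280,145,520,295),3.3)):
    a=cv2.imread(f"pics/{n}0.png")[y0:y1,x0:x1]
    a=cv2.resize(a,None,fx=k,fy=k,interpolation=cv2.INTER_CUBIC)
    a=np.clip(255*(a/255.)**.6,0,255).astype(np.uint8)
    for x in range((x0+19)//20*20,x1,20): cv2.putText(a,str(x),(int((x-x0)*k),9),0,.35,(0,0,255)); cv2.line(a,(int((x-x0+.5)*k),10),(int((x-x0+.5)*k),16),(0,0,255))
    for y in range((y0+19)//20*20,y1,20): cv2.putText(a,str(y),(0,int((y-y0+.5)*k)),0,.35,(0,0,255)); cv2.line(a,(24,int((y-y0+.5)*k)),(30,int((y-y0+.5)*k)),(0,0,255))
    cv2.imwrite(f"pics/{n}0c.png",a)
E
```

```text
(no output)
```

View pics/scene0c.png

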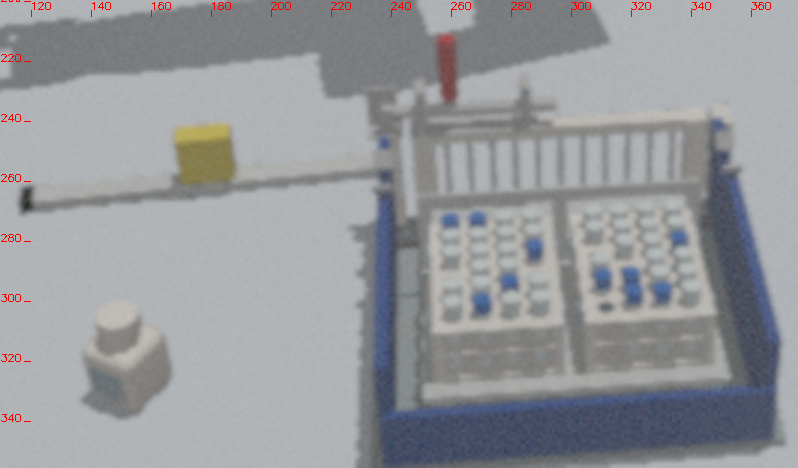

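View pics/top0c.png

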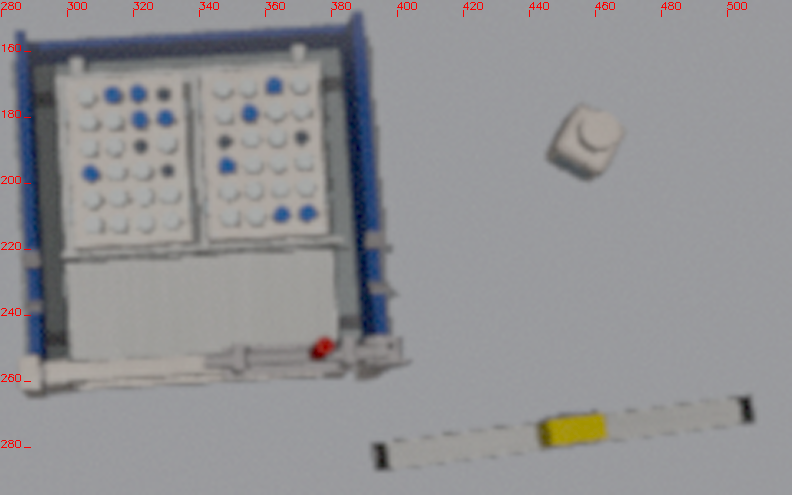

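The two crops give the block's top, the bar's ends, the handle's top and bottom, and the notch ears (top crop, left wall at (32,260) and (36,303), right wall at (375,240) and (382,288)). I'll triangulate from these.

```bash
cat > h.py <<'E'
import numpy as np,cv2
from cell import r
from scipy.spatial.transform import Rotation as Ro
def ray(c,p):
    d=c["R"].T@np.linalg.solve(c["K"],[p[0],p[1],1.]); return -c["R"].T@c["t"],d/np.linalg.norm(d)
def plane(c,p,z):
    o,d=ray(c,p); return o+d*(z-o[2])/d[2]
def tri(obs):
    A=np.zeros((3,3));b=np.zeros(3);L=[ray(*o) for o in obs]
    for o,d in L: P=np.eye(3)-np.outer(d,d);A+=P;b+=P@o
    X=np.linalg.solve(A,b); return X,[round(float(np.linalg.norm(np.cross(X-o,d))),1) for o,d in L]
def proj(c,X):
    q=c["K"]@(c["R"]@np.asarray(X,float)+c["t"]); return q[:2]/q[2]
E
python3 - <<'E'
from h import *
np.set_printoptions(precision=1,suppress=True)
S=r.camera_info("scene");T=r.camera_info("top")
s=lambda x,y:(110+(x+.5)/3-.5,200+(y+.5)/3-.5)
t=lambda x,y:(280+(x+.5)/3.3-.5,145+(y+.5)/3.3-.5)
print("cams",-S["R"].T@S["t"],-T["R"].T@T["t"])
print("block top",tri([(S,s(204,133)),(T,t(577,428))]))
for z in(12,64):print(z,plane(T,t(577,428),z))
print("bar ends",plane(T,t(374,458),12),plane(T,t(752,409),12),plane(S,s(22,200),12))
print("handle top",tri([(S,s(446,36)),(T,t(327,345))]),"bot",plane(S,s(449,102),136),plane(T,t(316,352),136))
for n,a in dict(earLb=(32,260),earLf=(36,303),earRb=(375,240),earRf=(382,288)).items(): print(n,plane(T,t(*a),116))
print("wall back corners top h?",tri([(T,t(20,35)),(S,s(777,342))]),tri([(T,t(361,14)),(S,s(384,413))]))
print("wall dir L",plane(T,t(20,40),110),plane(T,t(32,345),110)," R",plane(T,t(361,20),110),plane(T,t(385,330),110))
print("post L",plane(T,t(32,375),105),plane(T,t(385,356),105))
E
```

```text
cams [1678.2   16.1  963. ] [ 366.6   40.5 1487.5]
block top (array([ 469.3, -321.3,   59.8]), [0.8, 0.8])
12 [ 472.8 -334.3   12. ]
64 [ 469.1 -321.1   64. ]
bar ends [ 442.  -155.1   12. ] [ 493.4 -489.    12. ] [ 505.  -484.8   12. ]
handle top (array([519.5, -92.3, 197. ]), [1.3, 1.3]) bot [529.6 -91.  136. ] [520.8 -91.  136. ]
earLb [594.8 144.9 116. ]
earLf [558.6 140.4 116. ]
earRb [ 618.4 -141.3  116. ]
earRf [ 578.  -147.3  116. ]
wall back corners top h? (array([792.7, 164.2, 103.4]), [1.5, 1.5]) (array([ 828.2, -129.5,   70.6]), [4.5, 4.5])
wall dir L [786.1 162.  110. ] [524. 143. 110.]  R [ 810.3 -129.1  110. ] [ 543.6 -150.7  110. ]
post L [499.4 142.5 105. ] [ 522.4 -151.5  105. ]
```

```bash
cat >> h.py <<'E'
np.set_printoptions(precision=1,suppress=True)
def toolR(yaw):
    c,s=np.cos(np.radians(yaw)),np.sin(np.radians(yaw)); return np.array([[c,0,-s],[s,0,c],[0,-1,0]])
def goal(pos,yaw):
    s=r.sense();R0=Ro.from_quat(s["ee_rot"]).as_matrix();best=None
    for f in(0,180):
        v=Ro.from_matrix(R0.T@toolR(yaw+f)).as_rotvec(degrees=True)
        if best is None or np.linalg.norm(v)<np.linalg.norm(best): best=v
    print("turn",best,"shift",R0.T@(np.array(pos)-s["eef_pos"]),"| at",s["eef_pos"],"t",round(s["clock"],2),"F",s["ft_force"],"open",round(s["opening"],1))
E
python3 - <<'E'
from h import *
s=r.sense();R0=Ro.from_quat(s["ee_rot"]).as_matrix();print(R0)
W=r.camera_info("wrist");C=-W["R"].T@W["t"];print("cam in tool",R0.T@(C-s["eef_pos"]),"axes",R0.T@W["R"].T)
goal((468,-322,170),8.75)
E
```

```text
[[ 0.3 -0.   0.9]
 [-0.9  0.   0.3]
 [-0.  -1.   0. ]]
cam in tool [  -0.3 -143.4   72.8] axes [[ 1.   0.   0. ]
 [ 0.  -0.3  1. ]
 [ 0.  -1.  -0.3]]
turn [ -0.1 -78.6  -0.1] shift [-160.8   60.6  328.3] | at [ 215.2 -586.2  230.3] t 0.1 F [-0.8  0.2  0.6] open 85.6
```

>>> arm_command(steps=[0,-10,0,-20,4,41,0,0,-20,0,-40,8,82,0,0,-30,0,-60,11,123,0,0,-40,0,-80,15,164,0,0,-50,0,-100,19,205,0,0,-60,0,-121,23,246,0,0,-70,0,-141,27,287,0,0,-78.6,0,-161,30,328,0])

```text
clock: 0.77
eef_pos: [445.2, -344.3, 202.5]
ee_rot: [-0.702, 0.076, -0.075, 0.704]
ft_force: [0.7, -1.2, -0.3]
opening: 85.4
```

```bash
python3 - <<'E'
from h import *
goal((468,-322,180),8.75); print(r.sense()["joint_pos"])
E
```

```text
turn [ -0.1 -21.   -0.1] shift [17.6 22.5 26.6] | at [ 445.2 -344.3  202.5] t 0.77 F [ 0.7 -1.2 -0.3] open 85.4
[-0.8  0.1  1.7  0.   1.3 -0.6]
```

>>> arm_command(steps=[0,-7,0,6,8,9,0,0,-14,0,12,15,18,0,0,-21,0,18,22,27,0,0,-21,0,18,22,27,0,0,-21,0,18,22,27,0])

```text
clock: 1.18
eef_pos: [468.2, -321.0, 179.8]
ee_rot: [-0.704, -0.053, 0.054, 0.706]
ft_force: [0.1, -0.3, -0.7]
opening: 85.5
```

```bash
python3 - <<'E'
from h import *
goal((468,-322,180),8.75);W=r.camera_info("wrist");a=r.capture("wrist");cv2.imwrite("pics/w1.png",a);np.savez("w1.npz",**W)
hsv=cv2.cvtColor(a,cv2.COLOR_BGR2HSV);m=cv2.inRange(hsv,(20,120,60),(35,255,255))
c=max(cv2.findContours(m,0,2)[0],key=cv2.contourArea);print(cv2.minAreaRect(c),cv2.boundingRect(c))
E
```

```text
turn [-0.2 -0.1 -0.1] shift [-0.4 -0.2 -0.9] | at [ 468.2 -321.   179.8] t 1.18 F [ 0.1 -0.3 -0.7] open 85.5
((319.5, 227.0), (70.0, 29.0), 90.0) (305, 192, 30, 71)
```

View pics/w1.png

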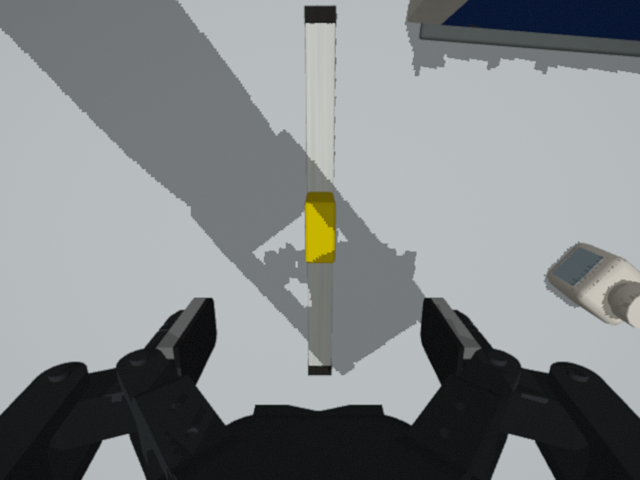

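The wrist view shows the bar almost exactly along the tool axis: ends at (320,6) and (319.5,375), the block's top face at about x 305–335, y 205–262. The reagent bottle is well clear at right.

```bash
python3 - <<'E'
from h import *
W=np.load("w1.npz")
a,b=plane(W,(320.5,6),12),plane(W,(319.7,375),12);print(a,b,(a+b)/2,np.linalg.norm(a-b),np.degrees(np.arctan2(-(a-b)[0],(a-b)[1])))
print([plane(W,p,64) for p in((305,206),(335,206),(306,262.5),(335,262.5))])
print(plane(W,(320,234),64))
T=r.camera_info("top");print(tri([(W,(320,234)),(T,(454.4,274.4))]))
m=(a+b)/2; goal((m[0],m[1],31),8.9)
E
```

```text
[ 443.5 -155.4   12. ] [ 494.6 -490.1   12. ] [ 469.1 -322.7   12. ] 338.6289948145341 8.676978263786125
[array([ 454.3, -302.6,   64. ]), array([ 476.6, -299.2,   64. ]), array([ 461.5, -347.5,   64. ]), array([ 484.1, -344. ,   64. ])]
[ 468.8 -322.6   64. ]
(array([ 466.7, -311.8,  100.8]), [0.5, 0.5])
turn [-0.1 -0.3 -0.1] shift [  0.9 149.4  -1.5] | at [ 468.2 -321.7  180.4] t 1.23 F [ 0.5 -0.2  0.5] open 85.3
```

>>> arm_command(steps=[0,0,0,0.5,40,-1,0,0,0,0,0.9,80,-1,0.2,0,0,0,0.9,115,-1,0.4,0,0,0,0.9,140,-1,0.5,0,0,0,0.9,149,-1,0.5,0,0,0,0.9,149,-1,1,0,0,0,0.9,149,-1,1,0,0,0,0.9,149,-1,1], grip_force=80)

```text
clock: 1.9
eef_pos: [469.9, -323.6, 33.4]
ee_rot: [-0.705, -0.053, 0.052, 0.705]
ft_force: [0.3, 0.6, -2.4]
opening: 23.0
```

>>> arm_command(steps=[0,0,0,0,0,0,1,0,0,0,0,0,0,1,0,0,0,0,0,0,1])

```text
clock: 2.15
eef_pos: [470.6, -324.3, 34.7]
ee_rot: [0.706, 0.053, -0.052, -0.705]
ft_force: [-0.4, 0.7, -4.0]
opening: 22.9
```

>>> arm_command(steps=[0,0,0,0,-30,0,1,0,0,0,0,-70,0,1,0,1,0,0,-110,0,1,0,2,0,10,-145,10,1,0,3,0,20,-175,35,1,0,4.3,0,30,-200,65,1,0,4.3,0,40,-220,98,1,0,4.3,0,50,-236,133,1])

```text
clock: 2.82
eef_pos: [500.3, -184.4, 273.6]
ee_rot: [0.708, 0.027, -0.024, -0.705]
ft_force: [1.4, -0.1, -3.5]
opening: 23.0
```

```bash
python3 - <<'E'
from h import *
goal((500,-125,270),4.4)
E
```

```text
turn [ 0.2 -0.3  0.3] shift [ 3.9  3.4 59.2] | at [ 500.3 -184.4  273.6] t 2.82 F [ 1.4 -0.1 -3.5] open 23.0
```

>>> arm_command(steps=[0,0,0,2,2,30,1,0,0,0,4,3,52,1,0,0,0,4,3,59,1,0,0,0,4,3,59,1])

```text
clock: 3.15
eef_pos: [499.9, -123.5, 270.8]
ee_rot: [0.708, 0.029, -0.024, -0.705]
ft_force: [0.0, -0.6, -4.0]
opening: 22.7
```

```bash
python3 - <<'E'
from h import *
goal((500,85,270),4.4);W=r.camera_info("wrist");cv2.imwrite("pics/w2.png",r.capture("wrist"));np.savez("w2.npz",**W)
E
```

```text
turn [ 0.2 -0.1  0.3] shift [ 15.7   0.1 207.9] | at [ 499.9 -123.5  270.8] t 3.15 F [ 0.  -0.6 -4. ] open 22.7
```

View pics/w2.png

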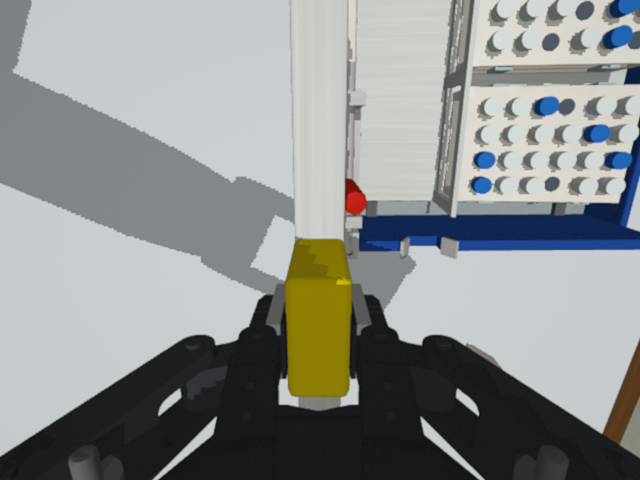

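The wrist view shows the red handle's top at about (355,203), and the right wall's notch ears as grey flaps at (405,246) and (450,246). The bar sits straight in the grip. Next is the left wall.

>>> arm_command(steps=[0,0,0,3,0,36,1,0,0,0,6,0,76,1,0,0,0,9,0,116,1,0,0,0,12,0,156,1,0,0,0,15,0,190,1,0,0,0,16,0,208,1,0,0,0,16,0,208,1])

```text
clock: 3.78
eef_pos: [500.7, 85.9, 269.6]
ee_rot: [0.708, 0.029, -0.025, -0.706]
ft_force: [-0.5, -1.1, -3.8]
opening: 23.0
```

```bash
python3 - <<'E'
from h import *
goal((590,0,270),4.4);W=r.camera_info("wrist");b=r.capture("wrist");cv2.imwrite("pics/w3.png",b);np.savez("w3.npz",**W)
a=cv2.imread("pics/w2.png")
k=4
A=cv2.resize(a[180:260,340:480],None,fx=k,fy=k,interpolation=cv2.INTER_CUBIC)
B=cv2.resize(b[0:240,290:620],None,fx=1.7,fy=1.7,interpolation=cv2.INTER_CUBIC)
o=np.zeros((600,800,3),np.uint8); 
A=A[:,:560]; o[:192,:560]=A[128:320] ;o[192:600,:561]=B
cv2.imwrite("pics/c1.png",o)
E
```

```text
turn [ 0.2 -0.   0.3] shift [ 82.5   0.3 -92.4] | at [500.7  85.9 269.6] t 3.78 F [-0.5 -1.1 -3.8] open 23.0
```

View pics/c1.png

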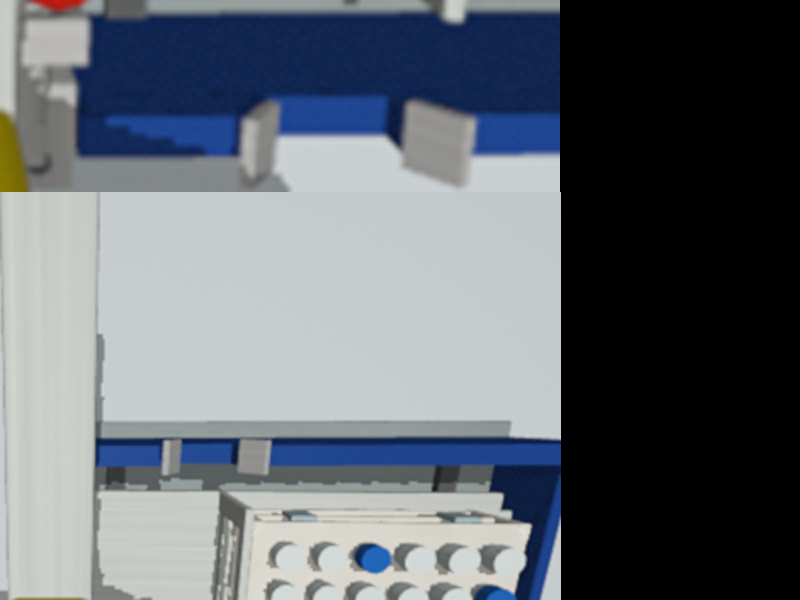

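The crops show the right notch between ears: left edge (z 110) at crop x≈278, right edge at ≈403, wall middle row ≈115. For the left notch, the edges are at crop x≈181 and ≈239, row ≈453.

```bash
python3 - <<'E'
from h import *
W2=np.load("w2.npz");W3=np.load("w3.npz");T=r.camera_info("top");S=r.camera_info("scene")
A=lambda x,y:(340+(x+.5)/4-.5,212+(y+.5)/4-.5)
B=lambda x,y:(290+(x+.5)/1.7-.5,(y-192+.5)/1.7-.5)
R1,R2=plane(W2,A(278,117),110),plane(W2,A(403,117),110)
L1,L2=plane(W3,B(181,455),110),plane(W3,B(239,455),110)
Rf=plane(W2,A(333,115),95);Lf=plane(W3,B(210,453),95)
print("R",R1,R2,np.linalg.norm(R1-R2),"floor y",Rf);print("L",L1,L2,np.linalg.norm(L1-L2),"floor y",Lf)
R=(R1+R2)/2;L=(L1+L2)/2;d=L-R;print("mid",(R+L)/2,"span",np.linalg.norm(d),"yaw",np.degrees(np.arctan2(-d[0],d[1])))
d=Lf-Rf;print("floor mid",(Rf+Lf)/2,np.linalg.norm(d),np.degrees(np.arctan2(-d[0],d[1])))
t=lambda x,y:(280+(x+.5)/3.3-.5,145+(y+.5)/3.3-.5);s=lambda x,y:(110+(x+.5)/3-.5,200+(y+.5)/3-.5)
H=[(W2,(355.5,202.5)),(T,t(327,345)),(S,s(446,36))]
print("handle",tri(H),tri(H[:1]+H[2:]),plane(W2,(355.5,202.5),198))
print("ear heights: L rear ear tri",tri([(W3,B(254,455)),(T,t(32,260))]), "R",tri([(W2,A(440,140)),(T,t(375,240))]))
# bar in hand: far (+y) end & block
print("bar edges at z=248 (w2)",plane(W2,(293,100),248),plane(W2,(346,100),248),plane(W2,(296,236),248),plane(W2,(344,236),248))
E
```

```text
R [ 584.5 -139.7  110. ] [ 613.  -137.6  110. ] 28.583694115203677 floor y [ 602.2 -142.7   95. ]
L [562.3 145.2 110. ] [591.1 147.5 110. ] 28.874297054768604 floor y [580.7 146.7  95. ]
mid [587.7   3.9 110. ] span 285.8277337642805 yaw 4.434486096762791
floor mid [591.4   2.   95. ] 290.14715099862485 4.248227092905338
handle (array([520. , -91.9, 197.3]), [0.9, 1.7, 0.9]) (array([520.6, -91. , 197.7]), [0.1, 0.1]) [520.5 -91.  198. ]
ear heights: L rear ear tri (array([596.2, 146.6, 113.7]), [1.8, 1.8]) R (array([ 618.3, -140.3,  118.9]), [0.7, 0.7])
bar edges at z=248 (w2) [481.5 -37.7 248. ] [504.9 -35.9 248. ] [ 486.5 -100.4  248. ] [510.2 -98.6 248. ]
```

>>> arm_command(steps=[0,0,0,22,0,-25,1,0,0,0,48,0,-55,1,0,0,0,72,0,-82,1,0,0,0,80.5,15,-92,1,0,0,0,80.5,45,-92,1,0,0,0,80.5,70,-92,1,0,0,0,80.5,80,-92,1,0,0,0,80.5,80,-92,1])

```text
clock: 4.5
eef_pos: [586.1, -3.8, 186.3]
ee_rot: [0.708, 0.025, -0.027, -0.705]
ft_force: [-0.1, 1.0, -3.6]
opening: 23.2
```

```bash
python3 - <<'E'
from h import *
goal((588,0.5,129),4.4);W=r.camera_info("wrist");b=r.capture("wrist");np.savez("w4.npz",**W)
s=cv2.imread("pics/scene0.png");T=r.capture("scene")
k=3;A=cv2.resize(T[200:300,200:380],None,fx=k,fy=k,interpolation=cv2.INTER_CUBIC)
B=cv2.resize(b[0:240,200:440],None,fx=1.2,fy=1.2,interpolation=cv2.INTER_CUBIC)
o=np.zeros((600,540,3),np.uint8);o[:300,:540]=A;o[300:588,:288]=B
cv2.imwrite("pics/c2.png",o)
E
```

```text
turn [ 0.2 -0.2 -0.1] shift [ 2.4 57.3  4.4] | at [586.1  -3.8 186.3] t 4.5 F [-0.1  1.  -3.6] open 23.2
```

View pics/c2.png

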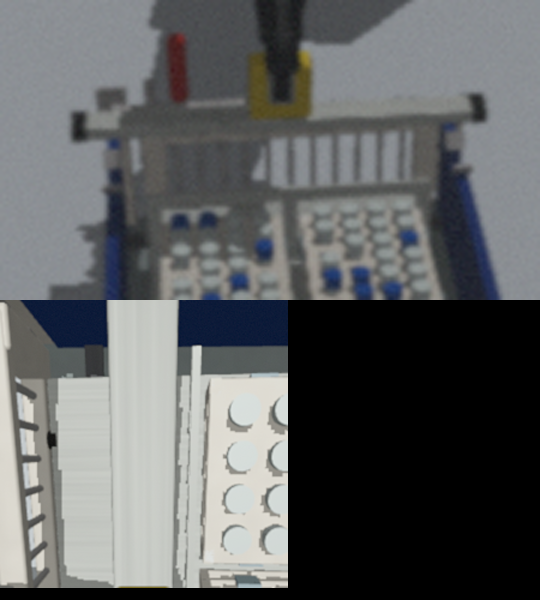

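The bar is level, parallel to the fence, ahead of it, and above both notches (ends at (78,126) and (478,108) in the scene crop). Lowering it.

>>> arm_command(steps=[0,0,0,2,3,3,1,0,0,0,2.4,15,4,1,0,0,0,2.4,25,4,1,0,0,0,2.4,35,4,1,0,0,0,2.4,42,4,1,0,0,0,2.4,48,4,1,0,0,0,2.4,52,4,1,0,0,0,2.4,52,4,1])

```text
clock: 5.27
eef_pos: [590.3, 0.9, 137.5]
ee_rot: [0.708, 0.027, -0.025, -0.705]
ft_force: [-0.1, -0.8, -3.9]
opening: 22.7
```

>>> arm_command(steps=[0,0,0,0,1,0,1,0,0,0,0,2,0,1,0,0,0,0,3,0,1,0,0,0,0,3,0,1])

```text
clock: 5.6
eef_pos: [590.5, 0.9, 134.7]
ee_rot: [0.708, 0.028, -0.025, -0.705]
ft_force: [-1.0, 0.3, -3.0]
opening: 23.1
```

>>> arm_command(steps=[0,0,0,-1,1,0,1,0,0,0,-2,2,0,1,0,0,0,-2,3,0,1,0,0,0,-2,4,0,1,0,0,0,-2,5,0,1,0,0,0,-2,5,0,1])

```text
clock: 6.1
eef_pos: [588.3, 0.7, 129.4]
ee_rot: [0.708, 0.027, -0.025, -0.705]
ft_force: [-0.2, 0.4, -3.6]
opening: 22.9
```

>>> arm_command(steps=[0,0,0,0,1,0,1,0,0,0,0,2,0,1,0,0,0,0,3,0,1,0,0,0,0,4,0,1,0,0,0,0,4,0,1])

```text
clock: 6.52
eef_pos: [588.7, 0.4, 126.4]
ee_rot: [0.708, 0.028, -0.025, -0.705]
ft_force: [-3.8, -1.9, 4.5]
opening: 23.0
```

>>> arm_command(steps=[0,0,0,0,0,0,0.55,0,0,0,0,0,0,0.45,0,0,0,0,0,0,0.45,0,0,0,0,-20,0,0.45,0,0,0,0,-55,0,0.4,0,0,0,0,-85,0,0.3,0,0,0,0,-115,0,0.2,0,0,0,0,-125,0,0.2])

```text
clock: 7.18
eef_pos: [590.6, 0.9, 257.2]
ee_rot: [0.709, 0.031, -0.022, -0.704]
ft_force: [0.6, 0.2, 1.4]
opening: 68.4
```

```bash
python3 - <<'E'
from h import *
goal((520.5,-92,270),4.4);W=r.camera_info("wrist");b=r.capture("wrist");np.savez("w5.npz",**W);cv2.imwrite("pics/w5.png",b)
S=r.capture("scene");cv2.imwrite("pics/s5.png",S)
k=3;A=cv2.resize(S[200:300,200:380],None,fx=k,fy=k,interpolation=cv2.INTER_CUBIC)
B=cv2.resize(b[0:480,0:640],None,fx=.6,fy=.6,interpolation=cv2.INTER_AREA)
o=np.zeros((588,540,3),np.uint8);o[:300,:540]=A;o[300:588,:384]=B
cv2.imwrite("pics/c3.png",o)
E
```

```text
turn [ 0.4 -0.1  0.7] shift [-76.7 -13.1 -87.5] | at [590.6   0.9 257.2] t 7.18 F [0.6 0.2 1.4] open 68.4
```

View pics/c3.png

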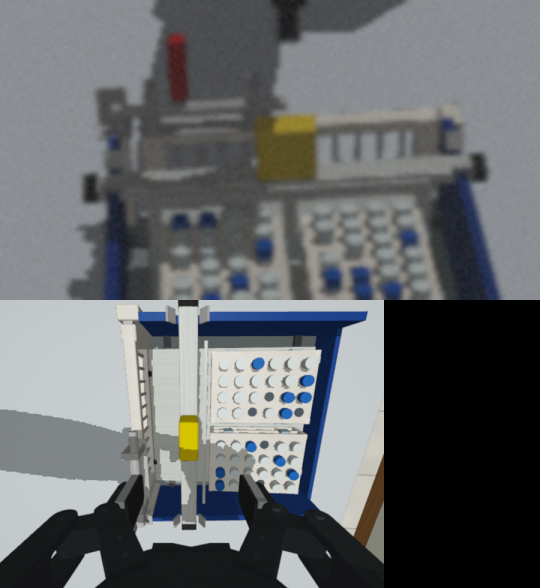

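The bar lies across both notches between the ears, with black end caps outside both walls (scene crop (90,188) and (478,167)), block up, fence behind. Now I'll hover over the handle.

>>> arm_command(steps=[0,0,0.3,-25,-10,-28,0.3,0,0,0.6,-50,-10,-56,0.3,0.3,0,0.6,-72,-10,-82,0.3,0.3,0,0.6,-77,0,-88,0.3,0.3,0,0.6,-77,15,-88,0.3,0.3,0,0.6,-77,20,-88,0.3,0.3,0,0.6,-77,20,-88,0.3])

```text
clock: 7.87
eef_pos: [518.2, -92.0, 230.7]
ee_rot: [-0.706, -0.024, 0.029, 0.707]
ft_force: [0.9, -0.6, 0.1]
opening: 59.8
```

```bash
python3 - <<'E'
from h import *
goal((520.5,-92,161),4.4);W=r.camera_info("wrist");b=r.capture("wrist");np.savez("w6.npz",**W);cv2.imwrite("pics/w6.png",b)
hsv=cv2.cvtColor(b,cv2.COLOR_BGR2HSV);m=cv2.inRange(hsv,(0,150,60),(8,255,255))|cv2.inRange(hsv,(172,150,60),(180,255,255))
c=max(cv2.findContours(m,0,2)[0],key=cv2.contourArea);print("red",cv2.minAreaRect(c),cv2.boundingRect(c))
m=cv2.inRange(hsv,(20,120,60),(35,255,255));c=max(cv2.findContours(m,0,2)[0],key=cv2.contourArea);print("yel",cv2.minAreaRect(c),cv2.boundingRect(c))
k=2;cv2.imwrite("pics/c4.png",cv2.resize(b[140:420,160:540],None,fx=k,fy=k,interpolation=cv2.INTER_CUBIC))
E
```

```text
turn [-0.1 -0.1 -0.4] shift [ 2.7 69.7 -0.3] | at [518.2 -92.  230.7] t 7.87 F [ 0.9 -0.6  0.1] open 59.8
red ((323.5, 257.0), (27.0, 54.0), 0.0) (310, 230, 28, 55)
yel ((442.4059143066406, 104.94058990478516), (60.10024642944336, 93.53349304199219), 5.710593223571777) (410, 60, 67, 92)
```

View pics/c4.png

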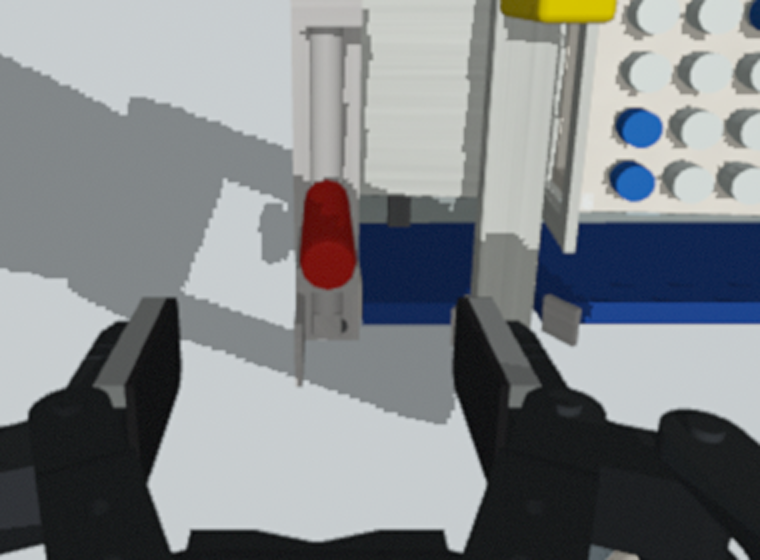

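The view shows the red handle standing between the open fingers, top disc centre at crop (328,259), i.e. image (324,269.5), and the bar's right end lying between the ears in the right notch.

```bash
python3 - <<'E'
from h import *
W=np.load("w6.npz");W2=np.load("w2.npz");S=r.camera_info("scene")
p=(160+328.5/2-.5,140+259.5/2-.5);print(plane(W,p,198),tri([(W,p),(W2,(355.5,202.5))]),tri([(W,p),(S,(258.3,211.8))]))
h=plane(W,p,198)
print("block top z", tri([(W,(160+(558)/2,140+5/2.)),(S,(200+(293.5)/3,200+150/3.))]))
goal((h[0],h[1],161),4.4)
E
```

```text
[519.9 -89.4 198. ] (array([520.7, -91.8, 192.7]), [0.6, 0.6]) (array([519.9, -90.6, 196.6]), [0.5, 0.5])
block top z (array([592.5,  -5.8, 130.5]), [13.6, 13.6])
turn [-0.1 -0.1 -0.3] shift [ 1.5 71.1  2.4] | at [519.  -92.  232.1] t 7.92 F [ 0.3 -0.9  0.7] open 59.9
```

>>> arm_command(steps=[0,0,0,1,25,2,0.3,0,0,0,1.3,50,2,0.4,0,0,0,1.3,65,2,0.5,0,0,0,1.3,71,2,0.6,0,0,0,1.3,71,2,0.6], grip_force=50)

```text
clock: 8.33
eef_pos: [519.1, -88.9, 159.5]
ee_rot: [-0.706, -0.024, 0.03, 0.707]
ft_force: [0.0, -1.2, -0.2]
opening: 34.1
```

```bash
python3 - <<'E'
from h import *
goal((520,-90,161),4.4)
E
```

```text
turn [-0.1 -0.  -0.4] shift [ 0.8 -1.5 -1.2] | at [519.1 -88.9 159.5] t 8.33 F [ 0.  -1.2 -0.2] open 34.1
```

>>> arm_command(steps=[0,0,0,0.8,-1.5,-1,0.75,0,0,0,0.8,-1.5,-1,0.85,0,0,0,0.8,-1.5,-1,1,0,0,0,0.8,-1.5,-1,1,0,0,0,0.8,-1.5,-1,1], grip_force=50)

```text
clock: 8.75
eef_pos: [520.9, -90.1, 162.5]
ee_rot: [-0.706, -0.025, 0.029, 0.707]
ft_force: [-0.5, 1.6, 4.8]
opening: 14.5
```

>>> arm_command(steps=[0,0,0,0,-2,0,1,0,0,0,0,-4,0,1,0,0,0,0,-4,0,1])

```text
clock: 9.0
eef_pos: [520.8, -90.1, 166.7]
ee_rot: [-0.706, -0.025, 0.029, 0.707]
ft_force: [-0.9, 0.4, -1.8]
opening: 14.7
```

>>> arm_command(steps=[0,0,0,0,-2,0,1,0,0,0,0,-4,0,1,0,0,0,0,-6,0,1,0,0,0,0,-7.5,0,1,0,0,0,0,-7.5,0,1])

```text
clock: 9.42
eef_pos: [520.9, -90.1, 174.6]
ee_rot: [-0.706, -0.025, 0.029, 0.707]
ft_force: [-0.9, -0.3, -1.2]
opening: 15.2
```

```bash
python3 - <<'E'
from h import *
goal((520.8,-90.1,174.5),4.4);W=r.camera_info("wrist");b=r.capture("wrist");cv2.imwrite("pics/w7.png",b);np.savez("w7.npz",**W)
S=r.capture("scene");cv2.imwrite("pics/s7.png",S)
A=cv2.resize(S[195:255,215:315],None,fx=5,fy=5,interpolation=cv2.INTER_CUBIC)
o=np.zeros((600,760,3),np.uint8);o[:300,:500]=np.clip(255*(A/255.)**.6,0,255)
B=cv2.resize(b[130:330,220:470],None,fx=1.5,fy=1.5,interpolation=cv2.INTER_CUBIC);o[300:600,:375]=B
C=cv2.resize(cv2.imread("pics/s5.png")[195:255,215:315],None,fx=3.8,fy=5,interpolation=cv2.INTER_CUBIC);o[300:600,380:760]=np.clip(255*(C/255.)**.6,0,255)
cv2.imwrite("pics/c5.png",o)
E
```

```text
turn [-0.1 -0.  -0.3] shift [-0.1  0.1  0. ] | at [520.9 -90.1 174.6] t 9.42 F [-0.9 -0.3 -1.2] open 15.2
```

View pics/c5.png

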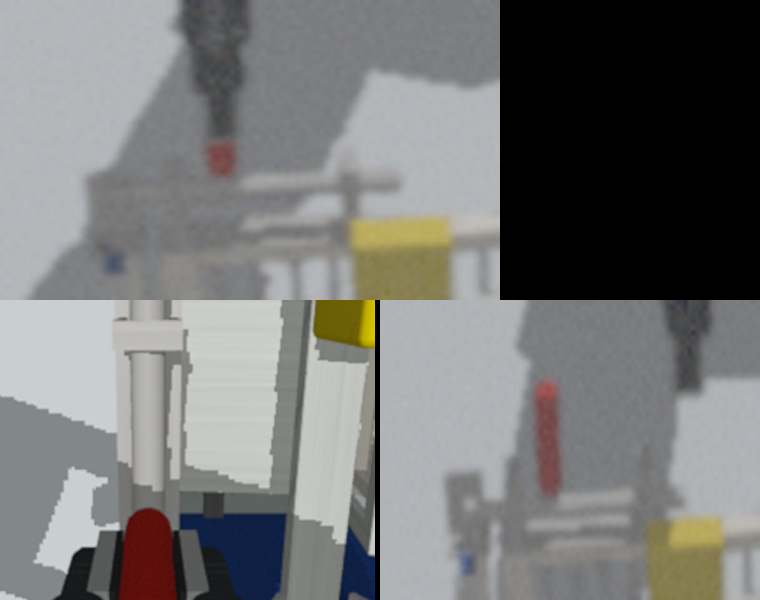

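The bolt's rod and handle bottom have risen about 4 px (≈12 mm) against the earlier scene view, and the gate is still shut. The lift is right, so I'll draw back gently.

>>> arm_command(steps=[0,0,0,0,0,2,1,0,0,0,0,0,5,1,0,0,0,0,0,8,1,0,0,0,0,0,10,1])

```text
clock: 9.85
eef_pos: [520.0, -79.8, 174.3]
ee_rot: [-0.706, -0.025, 0.029, 0.707]
ft_force: [-0.8, -0.9, -1.2]
opening: 14.2
```

>>> arm_command(steps=[0,0,0,0,0,4,1,0,0,0,0,0,9,1,0,0,0,0,0,14,1,0,0,0,0,0,19,1,0,0,0,0,0,24,1,0,0,0,0,0,26,1,0,0,0,0,0,26,1])

```text
clock: 10.43
eef_pos: [517.9, -52.9, 174.2]
ee_rot: [-0.706, -0.025, 0.029, 0.707]
ft_force: [-2.2, 0.1, -1.7]
opening: 14.4
```

```bash
python3 - <<'E'
from h import *
s=r.sense();p=s["eef_pos"];print(p,s["ft_force"])
seat=np.array([588,2.]);y=np.radians(4.4);ex=np.array([np.cos(y),np.sin(y)]);ey=np.array([-ex[1],ex[0]])
hg=seat-75*ex+138*ey; print("hinge from seat",hg)
q=p[:2]-hg; print("rel",q@ex,q@ey,np.linalg.norm(q))
# handle line: gate local axis; offset of handle from hinge
R0=Ro.from_quat(s["ee_rot"]).as_matrix()
for a in(.05,.1,.15,.2,.25,.3,.345,.36):
    c,sn=np.cos(-a),np.sin(-a); n=hg+np.array([[c,-sn],[sn,c]])@q
    d=R0.T@np.r_[n-p[:2],0]; print(a,round(np.degrees(a),1),n,d)
E
```

```text
[517.9 -52.9 174.2] [-2.2  0.1 -1.7]
hinge from seat [502.6 133.8]
rel 0.8478561529450288 -187.3981455523963 187.4000635446349
0.05 2.9 [508.5 -53.5] [-9.4  0.1  0.2]
0.1 5.7 [499.1 -53.5] [-18.7   0.1   0.9]
0.15 8.6 [489.8 -53.1] [-28.    0.2   2. ]
0.2 11.5 [480.4 -52.2] [-37.2   0.2   3.6]
0.25 14.3 [471.2 -50.9] [-46.4   0.3   5.6]
0.3 17.2 [462.  -49.1] [-55.4   0.3   8.1]
0.345 19.8 [453.8 -47.1] [-63.4   0.4  10.8]
0.36 20.6 [451.1 -46.3] [-66.1   0.4  11.7]
```

>>> arm_command(steps=[0,0.7,0,-2.4,0,0,1,0,1.8,0,-6,0,0.1,1,0,2.9,0,-9.6,0,0.2,1,0,4.3,0,-14.5,0,0.5,1,0,5.7,0,-19.3,0,1,1,0,7.2,0,-24,0,1.5,1,0,8.6,0,-28.8,0,2.2,1,0,8.6,0,-28.8,0,2.2,1])

```text
clock: 11.1
eef_pos: [488.2, -53.1, 174.5]
ee_rot: [-0.706, 0.029, -0.025, 0.707]
ft_force: [3.1, 0.2, -1.8]
opening: 14.7
```

```bash
python3 - <<'E'
from h import *
s=r.sense();p=s["eef_pos"];print(s["ft_force"],s["torque"])
h0=np.array([517.9,-52.9]);y=np.radians(4.4);hg=h0+193*np.array([-np.sin(y),np.cos(y)]);q=p[:2]-hg;print(np.linalg.norm(q))
q0=h0-hg
R0=Ro.from_quat(s["ee_rot"]).as_matrix();print("angle now",np.arctan2(q0[1],q0[0])-np.arctan2(q[1],q[0]))
for a in(.2,.25,.3,.344):
    c,sn=np.cos(-a),np.sin(-a); n=hg+np.array([[c,-sn],[sn,c]])@q0
    d=R0.T@np.r_[n-p[:2],174.2-p[2]]; print(a,n,d)
goal(p,4.4-19.7)
E
```

```text
[ 3.1  0.2 -1.8] [-0.  -0.7 -0.1]
193.17666812533042
angle now 0.15404090255167469
0.2 [479.4 -52. ] [-8.9  0.3  0.4]
0.25 [469.8 -50.6] [-18.5   0.4   1.1]
0.3 [460.4 -48.7] [-28.1   0.4   2.3]
0.344 [452.1 -46.6] [-36.4   0.5   3.7]
turn [-0.  11.  -0.3] shift [0. 0. 0.] | at [488.2 -53.1 174.5] t 11.1 F [ 3.1  0.2 -1.8] open 14.7
```

>>> arm_command(steps=[0,1.5,0,-4.5,0,0.2,1,0,3,0,-9.5,0,0.5,1,0,4.5,0,-14,0,0.8,1,0,6,0,-19,0,1.2,1,0,7.5,0,-24,0,1.8,1,0,9,0,-29,0,2.5,1,0,10.5,0,-34,0,3.3,1,0,11,0,-36.4,0,3.7,1])

```text
clock: 11.77
eef_pos: [451.7, -46.6, 174.7]
ee_rot: [-0.701, 0.097, -0.093, 0.701]
ft_force: [4.5, -1.2, -2.4]
opening: 14.6
```

>>> arm_command(steps=[0,0,0,0,0,0,1,0,0,0,0,0,0,1,0,0,0,0,0,0,1,0,0,0,0,0,0,1])

```text
clock: 12.1
eef_pos: [451.9, -46.7, 174.8]
ee_rot: [-0.701, 0.097, -0.093, 0.701]
ft_force: [3.3, -1.3, -2.0]
opening: 14.8
```

```bash
python3 - <<'E'
from h import *
s=r.sense();p=s["eef_pos"];print(p,s["ft_force"],s["clock"],s["opening"])
h0=np.array([517.9,-52.9]);y=np.radians(4.4);hg=h0+193*np.array([-np.sin(y),np.cos(y)]);q=p[:2]-hg;q0=h0-hg
a=np.arctan2(q0[1],q0[0])-np.arctan2(q[1],q[0]);print("r",np.linalg.norm(q),"angle",a,"edge",262*a)
S=r.capture("scene");b=r.capture("wrist");T=r.capture("top")
for n,im in(("scene",S),("top",T)):
    m=cv2.inRange(cv2.cvtColor(im,cv2.COLOR_BGR2HSV),(20,120,50),(35,255,255));c=max(cv2.findContours(m,0,2)[0],key=cv2.contourArea);print(n,cv2.boundingRect(c), proj(r.camera_info(n),(588,2,159)))
A=cv2.resize(S[195:305,195:385],None,fx=2.7,fy=2.7,interpolation=cv2.INTER_CUBIC)
B=cv2.resize(b,None,fx=.45,fy=.45,interpolation=cv2.INTER_AREA);C=cv2.resize(T[145:295,270:420],None,fx=1.9,fy=1.9,interpolation=cv2.INTER_CUBIC)
o=np.zeros((590,800,3),np.uint8);o[:297,:513]=np.clip(255*(A/255.)**.6,0,255);o[300:516,:288]=B;o[300:585,300:585]=np.clip(255*(C/255.)**.6,0,255)
cv2.imwrite("pics/c6.png",o)
E
```

```text
[451.9 -46.7 174.8] [ 3.3 -1.3 -2. ] 12.1 14.792689548801532
r 193.13908106446775 angle 0.34495861118508264 edge 90.37915613049165
scene (285, 239, 20, 21) [295.4 239.7]
top (333, 221, 19, 11) [341.6 224.5]
```

View pics/c6.png

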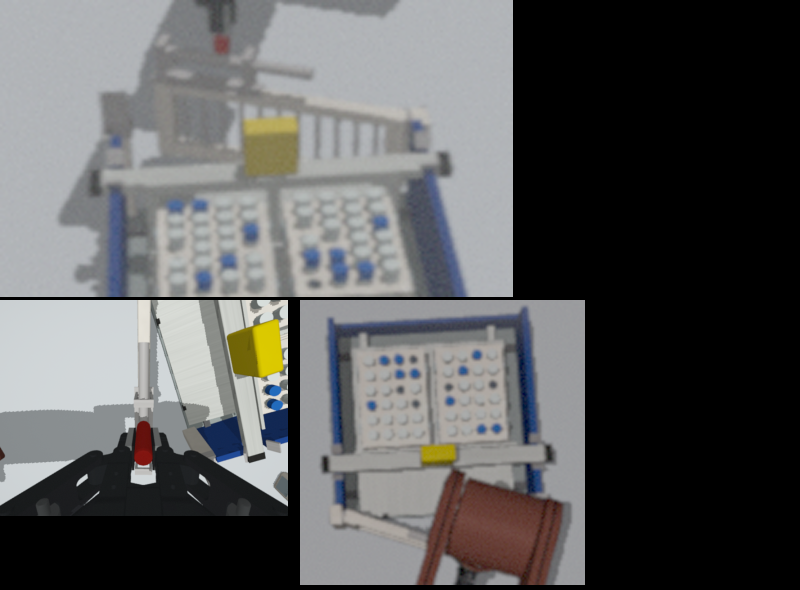

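The last composite shows the gate ajar with the handle in the fingers. The bar still lies across both notches, its ends outside both walls, with the racks held behind it. The gate angle from the hand is 0.345 rad, about 90 mm at the free edge.

```bash
python3 - <<'E'
from h import *
print(r.sign_off())
E
```

```text
the job is handed in; nothing more can be done
None
```

The job is done and handed in at about 12.3 s, with the gate held ajar and the bar lying in both notches. No verdict was reported.

- **Bar:** I laid it down until I felt light contact (about 8 N change) at the notch-floor height, then let go. Later views show it level, with both ends between the ears, and still there after the gate opened.
- **Bolt:** I lifted it about 12 mm, judged from the hand's travel and about 4 px in the scene view. I then drew it back 37 mm. The force stayed at about 1–2 N, so it did not catch on the keeper.
- **Gate:** I pulled it to 0.345 rad, about 90 mm at the free edge, worked out from the hand's path. The arm was still gripping the handle at hand-in, with the spring pulling back at about 3.5 N. A rough reading of the top view put the angle slightly larger, about 0.35–0.40 rad.
- **Bystanders:** The arm's path stayed clear of the reagent bottle, loose rack and beaker. I did not measure them again at the end.

Three checks disagreed:
- One triangulation of the seated block's top failed because I picked the points badly (13.6 mm residual). I ignored it; where the block should appear in the final views agreed to within about 3 px.
- The hinge position worked out from the bar's seat was about 5 mm off the 193 mm handle radius. I used the stated radius, and the light forces while pulling fitted it.
- My image measurement of the bar's seating height was only indirect: the contact height came out 2–3 mm below the nominal 95 mm.

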